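Turn the jar carousel until the amber jar faces front

ROBOT

A 7-joint arm with a two-finger parallel gripper is mounted at the origin on the work surface. World frame = base frame: x ahead of the robot, y to its left, z up, the work surface at z = 0. Lengths are in m, angles in rad, forces in N, time in s.
With the tool pointing down it reaches from about 0.35 to 0.9 m from the base axis. Payload 8.1 kg.
Tool frame: the origin (TCP) lies midway between the tips of the shut fingers; the grasp point (between the pads) lies 19 mm behind it (arm.pinch_z is the distance from the TCP to the grasp point, in m); z points along the fingers, y is the direction in which the jaws open and shut (so a half turn about z gives the same grasp; the last joint's range is limited). The gripper opens to 92 mm and grips with 3 to 60 N. Pads are 19 mm wide; open, the fingers measure 130 mm over their backs; the gripper's body (75 mm by 190 mm) begins 47 mm behind the grasp point.
Start: joints at [1.142, 0.434, 0.025, 1.573, -0.012, 1.134, -0.075], TCP at [0.2, -0.592, 0.227] pointing down, gripper open.
Joint ranges: [-2.62, 2.62], [-0.44, 2.09], [-1.27, 1.32], [0.08, 2.57], [-1.32, 4.46], [0.12, 2], [-2.74, 2.74]. Speed limits (rad/s): [2.22, 2.22, 3.01, 3.01, 3.14, 3.14, 3.14].

INTERFACE

Orientations are given as a rotation vector (axis times angle).
In Python, from cell import arm, eyes gives the robot as it stands.
- The arm moves only by the tool apply_moves, never from a script. Its argument "targets" is one flat list of numbers, 5 for each row, row after row: the closure, from 0 (fully open) to 1 (shut), then the shift along the tool's x, y, z each as a share of 40 cm, from -1 to 1, then the turn about the tool's z as a share of pi/2 rad, from -1 to 1. A call has 1 to 20 rows; each row shifts and turns the commanded pose from where the row before left it, along the tool's axes as they then stand; what a row does not reach is not made up. A row lasts 1/8 s, in which the tool goes at most 62.5 mm and 10.7 degrees, less where a joint would pass 70% of its speed; a pose out of reach is approached as far as the arm can. A call with a number of a shift or a turn outside -1 to 1 is refused whole. A call with a gripper value outside its range is refused whole. The fingers move at their own pace and stop on an object; "grip_force" is the grip in N (left out, the last holds). Time passes only in rows, so rows that do not move let the fingers close. It gives the time, the measured TCP pose, the force and the opening at its end, in the units of the state.
- arm.observe(): the state, without advancing time (a new reading comes with each control period).
- eyes.get_image(name): name is "scene" or "top"; returns the picture (480x640x3 uint8, red, green, blue); there is no depth.
- eyes.camera_params(name): a dict with "camera_matrix" (3x3 intrinsics, pixels), "distortion" ([k1, k2, p1, p2, k3] as OpenCV has them; the pictures are not rectified), "xyz" and "attitude" of the camera in the world. Camera axes: x right, y down, z forward; pixel columns grow to the right and rows downward; lengths in m; the calibration is good to about 2 mm. A picture is of the moment at which its call begins. camera_params takes no time and is no camera call.
- arm.sign_off(): hands the job in, once; it reports no verdict.
The state is a dict: "clock": time; "joints": joint angles; "dq": joint speeds; "joint_efforts": joint torques, N m; "position": TCP position; "ee_rot": TCP orientation; "force": force on the tool from outside, world axes, zero at the start; "ft_torque": the same for the moment, N m; "width": opening from 0.0 (shut) to 1.0 (fully open).
Only numpy, scipy, OpenCV 4.12 (cv2) and the standard library are available. Lean on these libraries where they do the work, as an engineer would, in place of code of your own. Each camera call takes 0.05 s, during which the arm holds its last target.

TASK

Push the rim of the bench carousel round with the fingertips (the upright black posts are there to push on) until the amber glass jar stands at the front, in line with the red pointer on the stand, and leave the carousel at rest there with all four jars standing in their places. Do not touch or lift any of the jars, and leave the float, bolster, tile and scraper where they lie.

Things in the scene. Friction and masses are not known exactly. Their poses are not given: they have to be found in the camera images.
- stand: fixed steel foot of the carousel, 200 mm across; origin on the bench on the turning axis of the carousel, z up; its front is its own -x, where the red pointer sticks out (it roughly faces the robot, but its direction varies)
- pointer (a point): top centre of the red pointer block (36 x 26 mm, 22 mm above the bench), fixed on the stand's -x axis 153 mm from the turning axis, beyond the deck's rim; the amber jar has to end on the line from the turning axis to this point
- turntable: round grey deck of the carousel, 260 mm across, 14 mm thick, about 1.3 kg; origin on the turning axis at the deck's underside (28 mm above the bench), so the deck's upper face is 42 mm above the bench. Turns about the vertical axis either way, at least 340 degrees each way from its start; a push of about 1 N on a post turns it, and friction stops it within about a degree when the push ends. Its cork spots lie on its own +x, +y, -x and -y axes
- post0 (a point): centre of the top of one of four upright black posts fixed to the deck at its rim (16 mm diameter, 50 mm tall, top 92 mm above the bench, 118 mm from the turning axis); this one stands 45 degrees counter-clockwise (seen from above) from the deck's x axis, midway between two cork spots
- post1 (a point): centre of the top of one of four upright black posts fixed to the deck at its rim (16 mm diameter, 50 mm tall, top 92 mm above the bench, 118 mm from the turning axis); this one stands 135 degrees counter-clockwise (seen from above) from the deck's x axis, midway between two cork spots
- post2 (a point): centre of the top of one of four upright black posts fixed to the deck at its rim (16 mm diameter, 50 mm tall, top 92 mm above the bench, 118 mm from the turning axis); this one stands 225 degrees counter-clockwise (seen from above) from the deck's x axis, midway between two cork spots
- post3 (a point): centre of the top of one of four upright black posts fixed to the deck at its rim (16 mm diameter, 50 mm tall, top 92 mm above the bench, 118 mm from the turning axis); this one stands 315 degrees counter-clockwise (seen from above) from the deck's x axis, midway between two cork spots
- amber_jar: closed amber glass jar with a brass lid (the one that must face front), 46 mm diameter, 55 mm tall, about 120 g, standing loose on one of the four cork spots of the deck (spots' centres 66 mm from the turning axis); origin at the centre of its underside
- green_jar: closed green glass jar with a green lid, 46 mm diameter, 55 mm tall, about 120 g, standing loose on one of the four cork spots of the deck (spots' centres 66 mm from the turning axis); origin at the centre of its underside
- white_jar: closed white plastic jar with a white lid, 46 mm diameter, 55 mm tall, about 120 g, standing loose on one of the four cork spots of the deck (spots' centres 66 mm from the turning axis); origin at the centre of its underside
- blue_jar: closed blue plastic jar with a blue lid, 46 mm diameter, 55 mm tall, about 120 g, standing loose on one of the four cork spots of the deck (spots' centres 66 mm from the turning axis); origin at the centre of its underside
- grout_float: white plastic grout float lying near the carousel's +y side, 220 x 90 mm plate along its x, handle on top to 66 mm high; origin at the centre of its underside; leave alone
- bolster: steel bolster chisel lying near the carousel's -y side, 220 mm long along its x, blade 90 mm wide, 18 mm high; origin at the middle of its underside; leave alone
- tile: blue-and-yellow patterned ceramic tile lying behind the carousel, 100 x 100 x 8 mm; origin at the centre of its underside; leave alone
- scraper: black silicone scraper lying on the robot side of the carousel, left of the pointer, 180 mm long along its y, 70 x 50 mm blade, 13 mm high; origin near its middle on the underside; leave alone
There are look-alikes about, which are no part of the job. What is meant by the blue_jar is not pink, and is the larger of those in its own colour.

How it is judged:
By the outcome, as a careful person would: the job done as asked, in the order asked, and still so for the second after the job is handed in, with the robot touching nothing.
It also fails if it takes over 58 s, if anything falls off the work surface, if the arm or the gripper's body presses on something with over 40 N, if the wrist force passes 120 N, or if a joint passes its speed limit or range.

## Working session

There is one attempt and no reset: what is moved stays moved. The work goes in short steps, Python scripts to look and compute and a tool call to move; the robot and the scene stay as the last step left them, time stands still between calls to the robot, and variables do not carry over. Pictures are saved under pics/ and viewed, and the job is handed in when it is done.

Besides the shell and the picture viewer there is one more tool, called after ">>>" by a JSON object that holds its "name" and its "arguments", one argument or row to a line. apply_moves: Moves the arm, as the interface text tells. Its arguments: {"type":"object","properties":{"targets":{"type":"array"},"grip_force":{"type":"number"}},"required":["targets"]}

```bash
mkdir -p pics; ls; python3 - <<'E'
from cell import arm, eyes
import cv2
for n in ("scene","top"):
    im=eyes.get_image(n); cv2.imwrite(f"pics/{n}0.png",im[:,:,::-1]); 
    p=eyes.camera_params(n); print(n,p)
print(arm.observe())
E
```

```text
pics
scene {'camera_matrix': array([[513.50973773,   0.        , 318.37447404],
       [  0.        , 513.50973773, 238.19162622],
       [  0.        ,   0.        ,   1.        ]]), 'distortion': array([-0.08969517,  0.        ,  0.        ,  0.        ,  0.        ]), 'xyz': array([ 1.20614395, -0.30036026,  0.83046859]), 'attitude': array([-2.13207061, -1.20918651,  0.49187978])}
top {'camera_matrix': array([[523.34126753,   0.        , 319.63009829],
       [  0.        , 523.34126753, 238.48934749],
       [  0.        ,   0.        ,   1.        ]]), 'distortion': array([-0.00849099,  0.        ,  0.        ,  0.        ,  0.        ]), 'xyz': array([0.47978994, 0.04143032, 1.08653251]), 'attitude': array([-2.12949135,  2.18848538, -0.10595889])}
{'clock': 0.1, 'joints': array([ 1.14243492,  0.43516061,  0.02499508,  1.57394677, -0.01161317,
        1.13400444, -0.07512979]), 'dq': array([-0.00116614, -0.00261846,  0.00142633, -0.00066613,  0.00080035,
        0.00090917,  0.00041439]), 'joint_efforts': array([ 4.49655970e-03, -6.69118452e+01,  9.88898166e-01, -3.15147114e+01,
       -6.03932189e-02,  3.73749202e-02,  1.01809312e-04]), 'position': array([ 0.19982597, -0.59174163,  0.22604211]), 'ee_rot': array([-3.09872997e+00, -5.09037904e-01,  5.38745713e-04]), 'force': array([ 0.85873343, -0.04852288, -0.81224562]), 'ft_torque': array([-0.00719281, -0.03699706,  0.00063632]), 'width': 0.9967735332238364}
```

View pics/scene0.png

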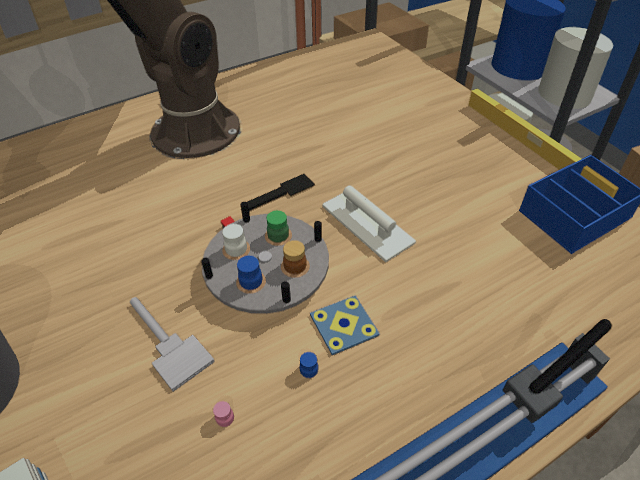

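View pics/top0.png

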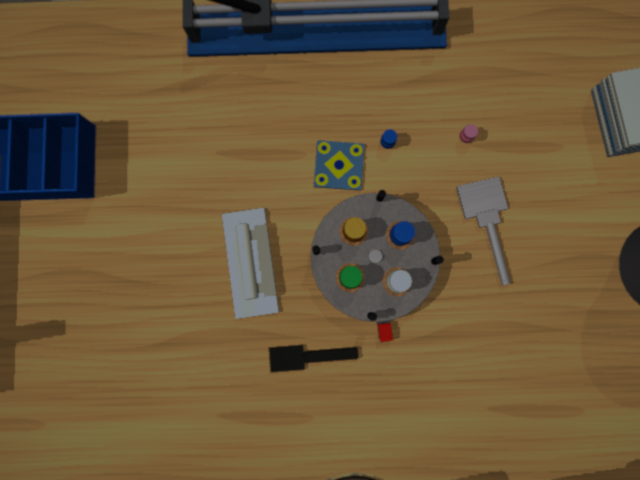

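The top view shows the deck centred near (375,257), with the posts at about (381,196), (316,250), (372,316) and (437,260). Amber is at (355,229), blue at (402,233), green at (350,277), white at (400,281), and the red pointer at (385,331). I'll measure these more precisely next.

```bash
cat > h.py <<'E'
import numpy as np, cv2
from scipy.spatial.transform import Rotation as R
from cell import arm, eyes
P={n:eyes.camera_params(n) for n in("scene","top")}
def ray(n,uv,z):
    p=P[n]; q=cv2.undistortPoints(np.array(uv,float).reshape(-1,1,2),p["camera_matrix"],p["distortion"]).reshape(-1,2)
    d=np.c_[q,np.ones(len(q))]@R.from_rotvec(p["attitude"]).as_matrix().T
    return p["xyz"]+d*((z-p["xyz"][2])/d[:,2])[:,None]
def proj(n,X):
    p=P[n]; Rm=R.from_rotvec(p["attitude"]).as_matrix().T
    return cv2.projectPoints(np.array(X,float).reshape(-1,1,3),cv2.Rodrigues(Rm)[0],-Rm@p["xyz"],p["camera_matrix"],p["distortion"])[0].reshape(-1,2)
E
python3 - <<'E'
from h import *
im=cv2.imread("pics/top0.png")
c=im[170:360,210:510]; cv2.imwrite("pics/crop0.png",cv2.resize(cv2.convertScaleAbs(c,alpha=1.5),None,fx=2.6,fy=2.6,interpolation=cv2.INTER_CUBIC))
names=["c","p_a","p_b","p_c","p_d","amber","blue","green","white","ptr"]
uv=[(375,257),(381,196),(316,250),(372,316),(437,260),(355,229),(402,233),(350,277),(400,281),(385,331)]
zs=[.042]+[.092]*4+[.097]*4+[.022]
for n,u,z in zip(names,uv,zs): print(n,ray("top",[u],z)[0].round(4))
hsv=cv2.cvtColor(im,cv2.COLOR_BGR2HSV)
m=((hsv[...,0]<8)|(hsv[...,0]>172))&(hsv[...,1]>200)&(hsv[...,2]>90)
m[:300]=0;m[350:]=0;m[:,:360]=0;m[:,410:]=0
ys,xs=np.nonzero(m);print(len(xs),xs.min(),xs.max(),ys.min(),ys.max(),xs.mean(),ys.mean(),ray("top",[(xs.mean(),ys.mean())],.022))
E
```

```text
c [ 0.555  -0.0572  0.042 ]
p_a [ 0.6688 -0.0685  0.092 ]
p_b [0.5679 0.0594 0.092 ]
p_c [ 0.4405 -0.0426  0.092 ]
p_d [ 0.5425 -0.1698  0.092 ]
amber [ 0.6055 -0.016   0.097 ]
blue [ 0.5953 -0.105   0.097 ]
green [ 0.5146 -0.0035  0.097 ]
white [ 0.5045 -0.0973  0.097 ]
ptr [ 0.4073 -0.0735  0.022 ]
223 378 392 323 341 384.96860986547085 332.05381165919283 [[ 0.40521986 -0.07333122  0.022     ]]
```

View pics/crop0.png

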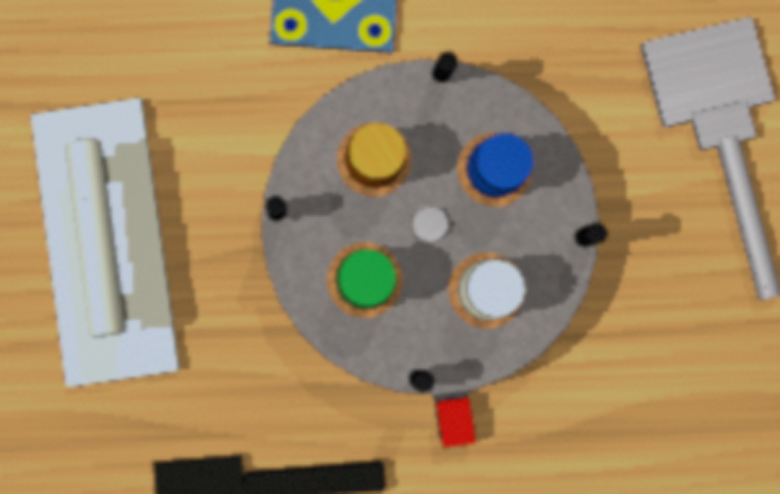

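>>> {"name": "apply_moves", "arguments": {
  "targets": [0.6,0.0627,-0.0696,0,0,0.6,0.0627,-0.0696,0,0,0.6,0.0627,-0.0696,0,0,0.6,0.0627,-0.0696,0,0,0.6,0.0627,-0.0696,0,0,0.6,0.0627,-0.0696,0,0,0.6,0.0627,-0.0696,0,0,0.6,0.0627,-0.0696,0,0,0.6,0.0627,-0.0696,0,0,0.6,0.0627,-0.0696,0,0,0.6,0.0627,-0.0696,0,0,0.6,0.0627,-0.0696,0,0,0.6,0.0627,-0.0696,0,0,0.6,0.0627,-0.0696,0,0,0.6,0.0627,-0.0696,0,0,0.6,0.0627,-0.0696,0,0,0.6,0,0,0,0.0926,0.6,0,0,0,0.0926,0.6,0,0,0,0.0926,0.6,0,0,0,0]
}}

```text
clock: 2.6
position: [0.4374, -0.0417, 0.2265]
ee_rot: [3.137, -0.172, -0.001]
force: [-0.7, 0.9, -0.5]
width: 0.398
```

```bash
cat >> h.py <<'E'
C=np.array([.5549,-.0555])
def st():
    o=arm.observe(); M=R.from_rotvec(o["ee_rot"]).as_matrix()
    p=o["position"]; d=p[:2]-C
    print("t",round(o["clock"],2),"p",p.round(4),"yaw",np.degrees(np.arctan2(M[1,0],M[0,0])).round(2),"tilt",M[:,2].round(3),"F",o["force"].round(1),"w",round(o["width"],3),"pol",np.degrees(np.arctan2(d[1],d[0])).round(2),np.hypot(*d).round(4),"q",o["joints"].round(2))
    return o,M
def snap(k,name="top",box=(210,170,510,360),f=2.6):
    im=eyes.get_image(name)[:,:,::-1]; cv2.imwrite(f"pics/raw_{k}.png",im)
    x0,y0,x1,y1=box; cv2.imwrite(f"pics/{k}.png",cv2.resize(cv2.convertScaleAbs(im[y0:y1,x0:x1],alpha=1.5),None,fx=f,fy=f,interpolation=cv2.INTER_CUBIC))
E
python3 - <<'E'
from h import *
o,M=st(); snap("a1"); snap("s1","scene",(130,150,450,390),2.4)
T=np.array([*(C+.118*np.array([np.cos(np.radians(173.6)),np.sin(np.radians(173.6))])),.06])
print(T, M.T@(T-o["position"])/.4)
E
```

```text
t 2.6 p [ 0.4374 -0.0417  0.2265] yaw -6.28 tilt [-0.001 -0.    -1.   ] F [-0.7  0.9 -0.5] w 0.398 pol 173.29 0.1183 q [ 0.27  0.16 -0.34  1.98  0.06  1.02 -1.77]
[ 0.43763539 -0.04234667  0.06      ] [0.0009767  0.00151311 0.41628999]
```

View pics/a1.png

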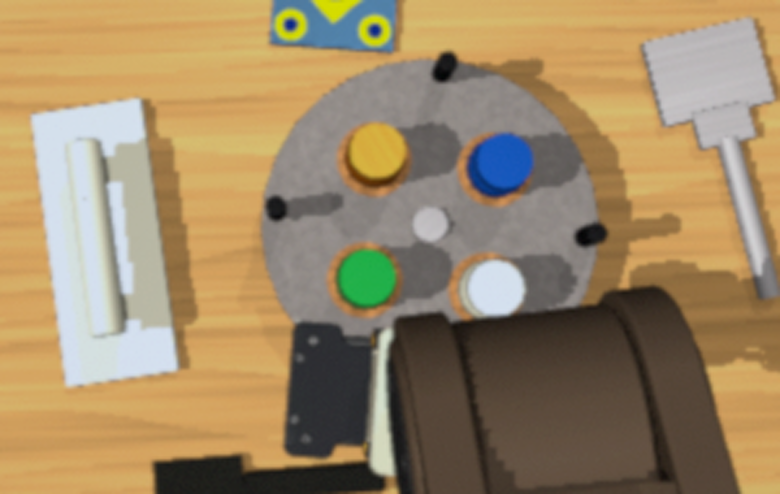

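View pics/s1.png

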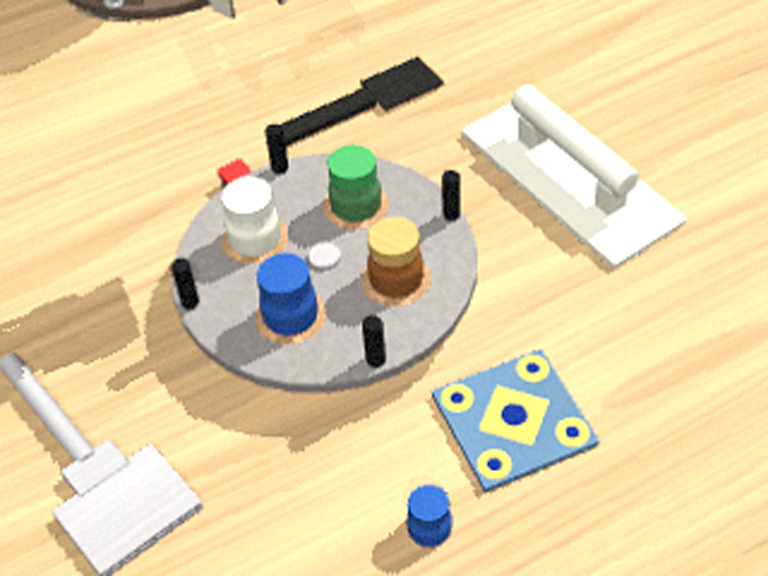

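>>> {"name": "apply_moves", "arguments": {
  "targets": [0.6,0,0,0.05,0,0.6,0,0,0.05,0,0.6,0,0,0.05,0,0.6,0,0,0.05,0,0.6,0,0,0.05,0,0.6,0,0,0.05,0,0.6,0,0,0,0]
}}

```text
clock: 3.58
position: [0.4366, -0.0417, 0.1057]
ee_rot: [-3.137, 0.17, 0.004]
force: [0.1, -1.6, -0.0]
width: 0.402
```

```bash
python3 - <<'E'
from h import *
o,M=st(); snap("s2","scene",(130,80,450,320),2.4)
print(proj("scene",o["position"]),proj("scene",[.4376,-.0423,.092]))
E
```

```text
t 3.58 p [ 0.4366 -0.0417  0.1057] yaw -6.21 tilt [-0.003  0.    -1.   ] F [ 0.1 -1.6 -0. ] w 0.402 pol 173.37 0.1191 q [ 0.23  0.32 -0.32  2.13  0.15  0.71 -1.86]
[[242.10919414 197.5350296 ]] [[242.84192606 202.70005288]]
```

View pics/s2.png

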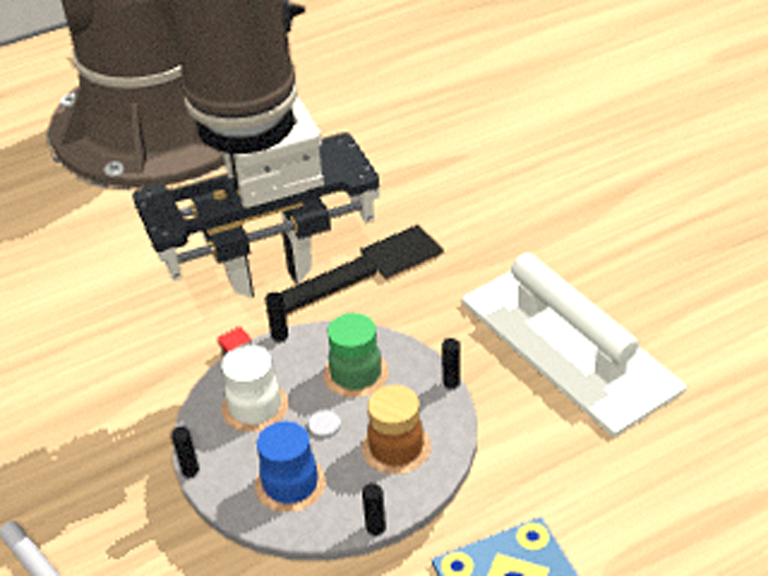

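```bash
python3 - <<'E'
from h import *
s=np.array([(277,131),(452,176),(373,322),(183,265)])/2.4+[130,150]
X=ray("scene",s,.092); print(X.round(4), X.mean(0))
a=np.array([(445,60),(276,208),(421,380),(591,235)])
t=np.array([(448,58),(276,207),(421,380),(597,233)])/2.6+[210,170]
Y=ray("top",t,.092); print(Y.round(4),Y.mean(0))
for Z in (X,Y):
    d=Z[:,:2]-Z[:,:2].mean(0); print(np.degrees(np.arctan2(d[:,1],d[:,0])),np.hypot(*d.T))
E
```

```text
[[ 0.4458 -0.0401  0.092 ]
 [ 0.5733  0.0628  0.092 ]
 [ 0.676  -0.0675  0.092 ]
 [ 0.5476 -0.1701  0.092 ]] [ 0.56066903 -0.05372877  0.092     ]
[[ 0.6759 -0.0713  0.092 ]
 [ 0.5686  0.0591  0.092 ]
 [ 0.4402 -0.0425  0.092 ]
 [ 0.543  -0.1748  0.092 ]] [ 0.55695788 -0.05739525  0.092     ]
[173.23349193  83.79927227  -6.79216278 -96.39509688] [0.11572325 0.11717688 0.11612111 0.11712164]
[ -6.68348332  84.28245184 172.72110977 -96.757355  ] [0.11979062 0.11702796 0.11767168 0.11823422]
```

>>> {"name": "apply_moves", "arguments": {
  "targets": [0.6,0.01,0,0,0,0.6,0,0,0.023,0,0.6,0,0,0.023,0,0.6,0,0,0.023,0,0.6,0,0,0.023,0,0.6,0,0,0.023,0,0.6,0,0,0,0]
}}

```text
clock: 4.5
position: [0.4411, -0.0421, 0.0599]
ee_rot: [3.137, -0.173, -0.002]
force: [-0.7, 0.2, -0.0]
width: 0.401
```

```bash
sed -i 's/^C=.*/C=np.array([.558,-.0555])/' h.py; python3 - <<'E'
from h import *
o,M=st(); snap("s3","scene",(130,80,450,320),2.4)
E
```

```text
t 4.5 p [ 0.4411 -0.0421  0.0599] yaw -6.33 tilt [-0.002  0.    -1.   ] F [-0.7  0.2 -0. ] w 0.401 pol 173.47 0.1177 q [ 0.21  0.4  -0.29  2.17  0.2   0.6  -1.91]
```

View pics/s3.png

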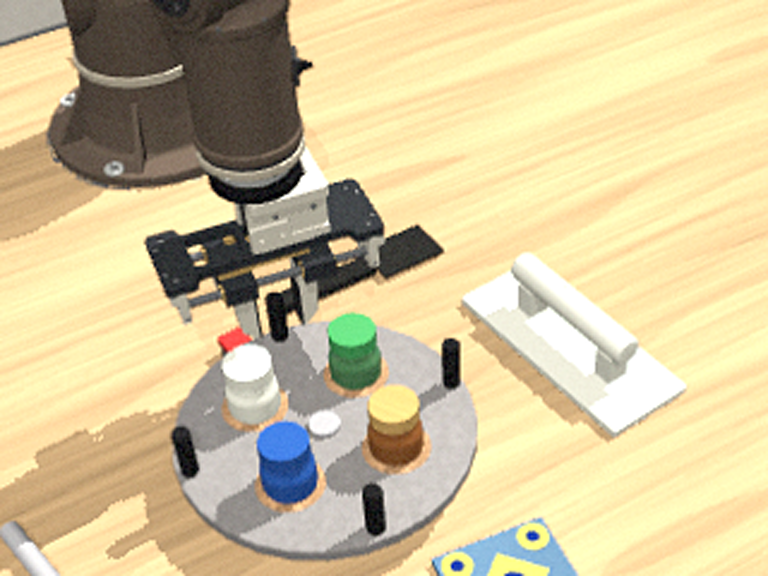

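>>> {"name": "apply_moves", "arguments": {
  "targets": [0.6,0.0001,0.00515,0,-0.0111,0.6,0.0001,0.00515,0,-0.0111,0.6,0.0001,0.00515,0,-0.0111,0.6,0.0001,0.00515,0,-0.0111,0.6,0.0001,0.00515,0,-0.0111,0.6,0.0001,0.00515,0,-0.0111,0.6,0.0001,0.00515,0,-0.0111,0.6,0.0001,0.00515,0,-0.0111,0.6,0.0002,0.0103,0,-0.0222,0.6,0.0002,0.0103,0,-0.0222,0.6,0.0002,0.0103,0,-0.0222,0.6,0.0002,0.0103,0,-0.0222,0.6,0.0002,0.0103,0,-0.0222,0.6,0.0002,0.0103,0,-0.0222,0.6,0.0002,0.0103,0,-0.0222,0.6,0.0002,0.0103,0,-0.0222]
}}

```text
clock: 6.55
position: [0.4465, -0.0913, 0.0607]
ee_rot: [-3.104, -0.485, 0.001]
force: [-0.7, 0.6, 0.9]
width: 0.4
```

```bash
python3 - <<'E'
from h import *
o,M=st(); snap("s4","scene",(130,80,450,320),2.4); snap("a4")
E
```

```text
t 6.55 p [ 0.4465 -0.0913  0.0607] yaw 17.76 tilt [-0. -0. -1.] F [-0.7  0.6  0.9] w 0.4 pol -162.21 0.117 q [ 0.39  0.43 -0.4   2.13  0.28  0.63 -1.45]
```

View pics/s4.png

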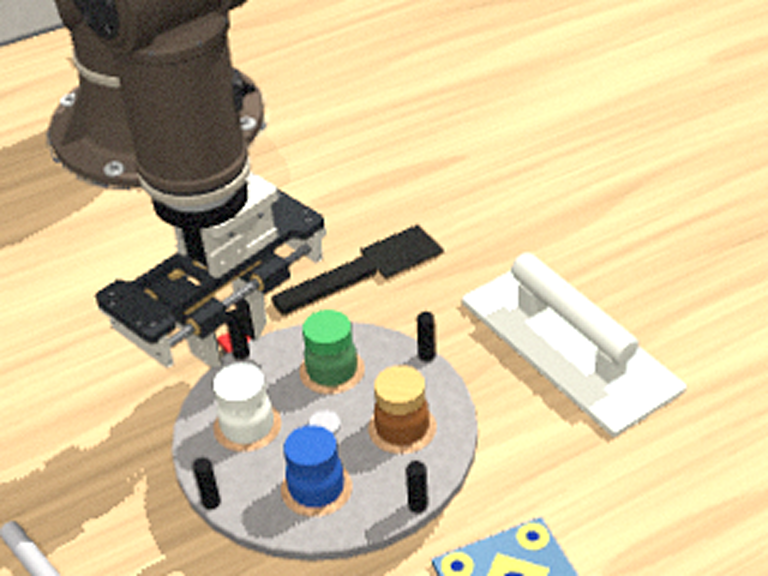

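View pics/a4.png

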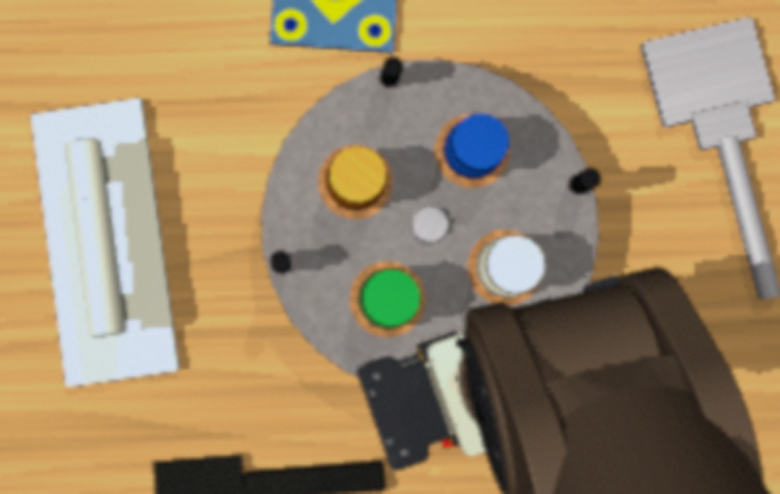

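>>> {"name": "apply_moves", "arguments": {
  "targets": [0.6,0.0002,0.0103,0,-0.0222,0.6,0.0003,0.0129,0,-0.0278,0.6,0.0003,0.0154,0,-0.0333,0.6,0.0003,0.0154,0,-0.0333,0.6,0.0003,0.0154,0,-0.0333,0.6,0.0003,0.0154,0,-0.0333,0.6,0.0003,0.0154,0,-0.0333,0.6,0.0003,0.0154,0,-0.0333,0.6,0.0003,0.0154,0,-0.0333,0.6,0.0003,0.0154,0,-0.0333,0.6,0.0003,0.0154,0,-0.0333,0.6,0.0003,0.0154,0,-0.0333,0.6,0.0003,0.0154,0,-0.0333,0.6,0.0003,0.0154,0,-0.0333,0.6,0.0003,0.0154,0,-0.0333,0.6,0.0003,0.0154,0,-0.0333,0.6,0.0003,0.0154,0,-0.0333,0.6,0.0002,0.0103,0,-0.0222,0.6,0.0001,0.0052,0,-0.0111]
}}

```text
clock: 9.02
position: [0.5185, -0.1667, 0.0606]
ee_rot: [-2.571, -1.805, 0.0]
force: [-0.3, 0.4, -0.4]
width: 0.403
```

```bash
python3 - <<'E'
from h import *
o,M=st(); snap("s5","scene",(130,80,450,320),2.4); snap("a5")
E
```

```text
t 9.03 p [ 0.5185 -0.1667  0.0606] yaw 70.14 tilt [-0. -0. -1.] F [-0.3  0.4 -0.4] w 0.403 pol -109.56 0.118 q [ 0.65  0.58 -0.61  1.91  0.46  0.79 -0.56]
```

View pics/s5.png

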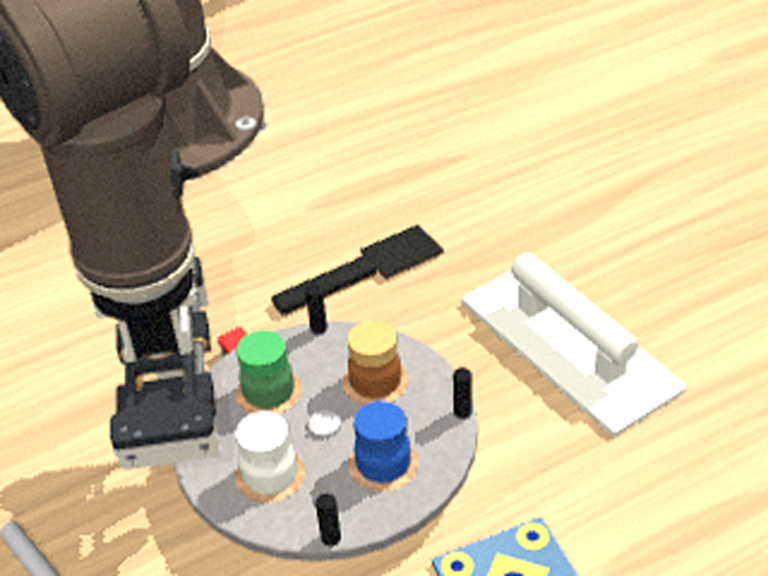

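View pics/a5.png

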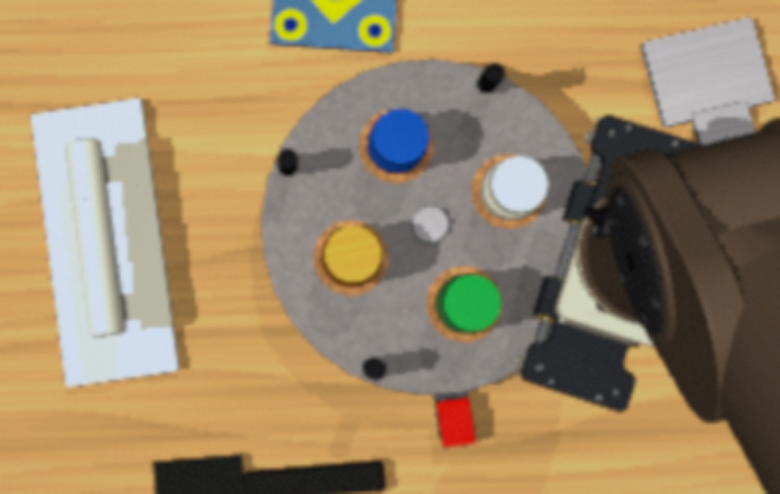

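>>> {"name": "apply_moves", "arguments": {
  "targets": [0.6,0.0002,0.0103,0,-0.0222,0.6,0.0003,0.0129,0,-0.0278,0.6,0.0003,0.0154,0,-0.0333,0.6,0.0003,0.0154,0,-0.0333,0.6,0.0003,0.0154,0,-0.0333,0.6,0.0003,0.0154,0,-0.0333,0.6,0.0003,0.0154,0,-0.0333,0.6,0.0003,0.0154,0,-0.0333,0.6,0.0003,0.0154,0,-0.0333,0.6,0.0003,0.0154,0,-0.0333,0.6,0.0003,0.0154,0,-0.0333,0.6,0.0003,0.0154,0,-0.0333,0.6,0.0003,0.0154,0,-0.0333,0.6,0.0003,0.0154,0,-0.0333,0.6,0.0003,0.0154,0,-0.0333,0.6,0.0003,0.0154,0,-0.0333,0.6,0.0003,0.0154,0,-0.0333,0.6,0.0003,0.0154,0,-0.0333,0.6,0.0002,0.0103,0,-0.0222,0.6,0.0001,0.0052,0,-0.0111]
}}

```text
clock: 11.62
position: [0.6273, -0.1522, 0.0606]
ee_rot: [-1.436, -2.794, 0.0]
force: [-1.2, -1.0, 0.6]
width: 0.397
```

```bash
python3 - <<'E'
from h import *
o,M=st(); snap("s6","scene",(130,80,450,320),2.4); snap("a6")
E
```

```text
t 11.62 p [ 0.6273 -0.1522  0.0606] yaw 125.6 tilt [-0. -0. -1.] F [-1.2 -1.   0.6] w 0.397 pol -54.37 0.119 q [ 0.66  0.78 -0.81  1.64  0.65  1.01  0.25]
```

View pics/s6.png

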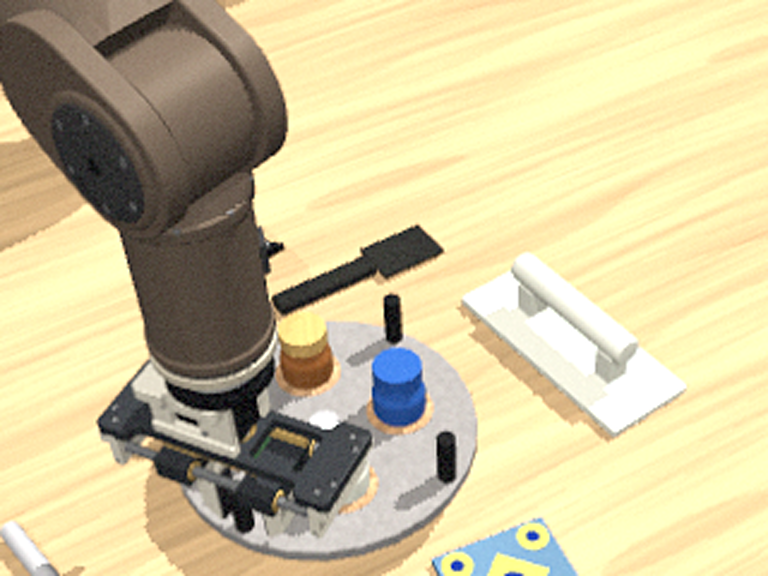

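View pics/a6.png

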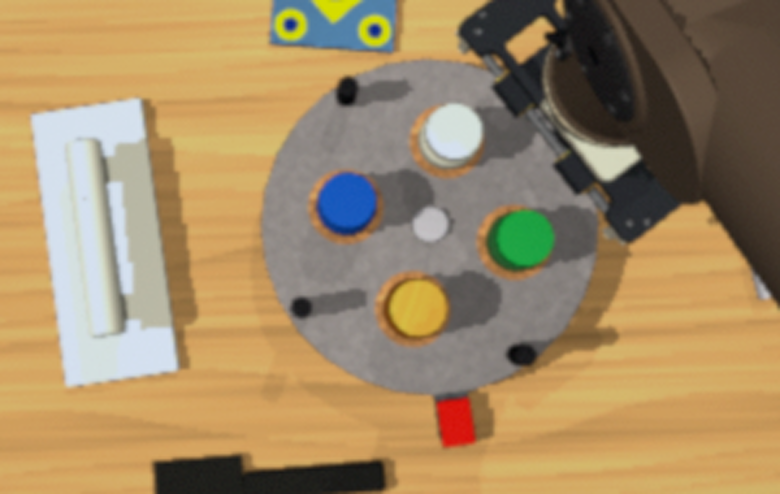

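```bash
cat > fit.py <<'E'
import sys
from h import *
from scipy.optimize import least_squares
# args: raw image, posts px list (crop coords), lids dict (crop)
def run(raw,posts,lids,ptrbox=None):
    im=cv2.imread(raw); hsv=cv2.cvtColor(im,cv2.COLOR_BGR2HSV)
    m=((hsv[...,0]<8)|(hsv[...,0]>172))&(hsv[...,1]>180)&(hsv[...,2]>60)
    m[:300]=0;m[350:]=0;m[:,:360]=0;m[:,410:]=0
    ys,xs=np.nonzero(m); ptr=np.array([xs.mean(),ys.mean()]); print("ptr px",ptr,len(xs))
    f=lambda l:np.array(l,float)/2.6+[210,170]
    # pix: centroid in crop uses resize half-pixel offset
    h=lambda l:f(l)-(.5-.5/2.6)
    po=h([p for p,_ in posts]); pa=np.radians([a for _,a in posts])
    lo=h([p for p,_ in lids]); la=np.radians([a for _,a in lids])
    def model(v):
        c=v[:2]
        g=lambda r,a,z:np.c_[c[0]+r*np.cos(a),c[1]+r*np.sin(a),np.full(np.size(a),z)]
        return np.r_[proj("top",g(.118,v[2]+pa,.092)),proj("top",g(.066,v[2]+la,.097)),proj("top",g(.153,np.atleast_1d(v[3]),.017))]
    obs=np.r_[po,lo,[ptr]]
    s=least_squares(lambda v:(model(v)-obs).ravel(),[.558,-.055,np.radians(INIT),np.radians(187)],loss="soft_l1")
    print("C",s.x[:2].round(4),"amber",np.degrees(s.x[2])%360,"front",np.degrees(s.x[3])%360,"err(front-amber)",(np.degrees(s.x[3]-s.x[2])+180)%360-180)
    print((model(s.x)-obs).round(1).tolist())
E
python3 - <<'E'
import fit
# angles relative to amber jar
fit.INIT=38
fit.run("pics/top0.png",[((447,59),-45),((276,207),45),((421,379),135),((596,233),225)],[((378,152),0),((367,278),90),((496,289),180),((503,163),270)])
fit.INIT=175
fit.run("pics/raw_a6.png",[((347,87),-135),((301,307),-45),((522,354),45)],[((418,308),0),((526,239),90),((455,131),180),((347,202),270)])
E
```

```text
ptr px [385.02136752 331.96153846] 234
C [ 0.5567 -0.0566] amber 38.50651432123846 front 186.54354856154254 err(front-amber) 148.03703424030402
[[0.0, 1.0], [-0.6, -0.4], [0.7, 1.1], [0.2, 0.2], [-0.4, -0.6], [-0.1, -0.2], [-0.3, -0.1], [0.5, -0.7], [0.0, 0.2]]
ptr px [385.02136752 331.96153846] 234
C [ 0.5567 -0.0568] amber 166.30252962917515 front 186.46814562103262 err(front-amber) 20.165615991857464
[[0.1, -0.3], [-0.4, 0.2], [1.4, 0.8], [-0.1, 0.0], [-0.3, -0.3], [-0.4, 0.1], [0.1, -0.7], [0.0, 0.2]]
```

>>> {"name": "apply_moves", "arguments": {
  "targets": [0.6,0.0002,0.0103,0,-0.0222,0.6,0.0002,0.0103,0,-0.0222,0.6,0.0002,0.0103,0,-0.0222,0.6,0.0002,0.0103,0,-0.0222,0.6,0.0002,0.0103,0,-0.0222,0.6,0.0002,0.0103,0,-0.0222,0.6,0.0002,0.0103,0,-0.0222,0.6,0.0002,0.0103,0,-0.0222,0.6,0.0001,0.0052,0,-0.0111,0.6,0.0001,0.0052,0,-0.0111,0.6,0.0001,0.0052,0,-0.0111,0.6,0,0,0,0]
}}

```text
clock: 13.22
position: [0.655, -0.1243, 0.0608]
ee_rot: [0.957, 2.992, 0.001]
force: [-0.0, -0.2, 0.9]
width: 0.399
```

```bash
python3 - <<'E'
from h import *
o,M=st(); snap("a7")
E
```

```text
t 13.22 p [ 0.655  -0.1243  0.0608] yaw 144.54 tilt [ 0.  0. -1.] F [-0.  -0.2  0.9] w 0.399 pol -35.34 0.1189 q [ 0.62  0.84 -0.88  1.58  0.71  1.07  0.51]
```

View pics/a7.png

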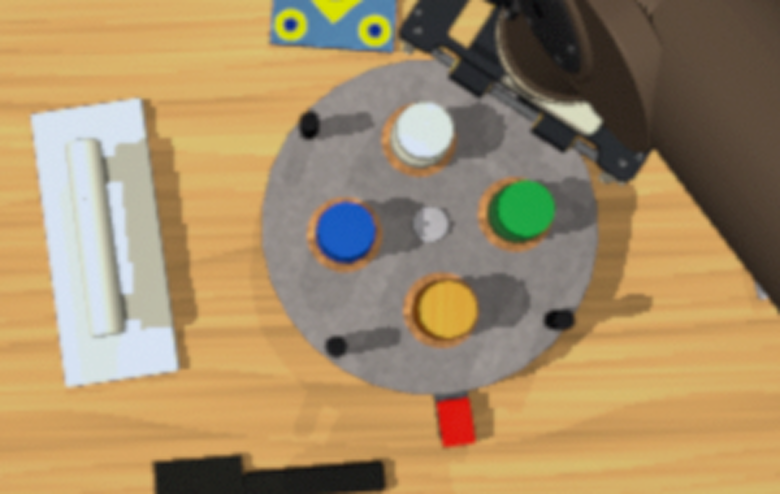

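```bash
python3 - <<'E'
import fit
fit.INIT=180
fit.run("pics/raw_a7.png",[((309,121),-135),((336,346),-45),((561,319),45)],[((448,309),0),((526,209),90),((425,130),180),((346,231),270)])
E
```

```text
ptr px [385.02991453 332.00854701] 234
C [ 0.5568 -0.0567] amber 185.07838344932955 front 186.50809474765134 err(front-amber) 1.4297112983217914
[[-0.1, -0.1], [-0.2, 0.3], [1.2, 0.4], [-0.2, 0.1], [-0.1, -0.2], [-0.2, -0.1], [-0.0, -0.6], [0.0, 0.1]]
```

>>> {"name": "apply_moves", "arguments": {
  "targets": [0.6,0,0.0037,0,-0.008,0.6,0,0.0037,0,-0.008,0.6,0,0,0,0]
}}

```text
clock: 13.65
position: [0.6566, -0.122, 0.0608]
ee_rot: [0.919, 3.004, 0.0]
force: [-0.4, 0.6, -0.2]
width: 0.401
```

```bash
python3 - <<'E'
from h import *
o,M=st(); snap("a8")
E
```

```text
t 13.65 p [ 0.6566 -0.122   0.0608] yaw 145.98 tilt [ 0.  0. -1.] F [-0.4  0.6 -0.2] w 0.401 pol -33.98 0.1189 q [ 0.62  0.84 -0.88  1.57  0.71  1.08  0.53]
```

View pics/a8.png

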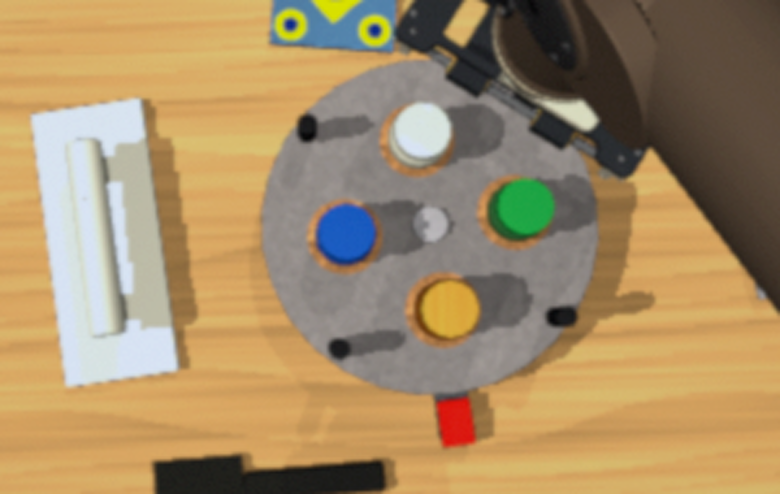

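>>> {"name": "apply_moves", "arguments": {
  "targets": [0.6,0,-0.0103,0,0.0222,0.6,0,-0.0103,0,0.0222,0.6,0,0,0,0,0.6,0,0,-0.03,0,0.6,0,0,-0.05,0,0.6,0,0,-0.05,0,0.6,0,0,-0.05,0,0.6,0,0,-0.07,0,0.6,0,0,-0.07,0,0.6,0,0,-0.07,0,0.6,-0.07,0,0,0,0.6,-0.07,0,0,0,0.6,-0.07,0,0,0,0.6,-0.07,0,0,0,0.6,0,0,0,0]
}}

```text
clock: 15.58
position: [0.7406, -0.1992, 0.2169]
ee_rot: [1.027, 2.969, 0.0]
force: [-0.1, 0.4, -0.1]
width: 0.399
```

```bash
python3 - <<'E'
from h import *
o,M=st(); snap("a9"); snap("s9","scene",(130,80,450,320),2.4)
E
```

```text
t 15.57 p [ 0.7406 -0.1992  0.2169] yaw 141.84 tilt [ 0.  0. -1.] F [-0.1  0.4 -0.1] w 0.399 pol -38.2 0.2324 q [ 0.6   0.84 -0.9   1.11  0.62  1.45  0.72]
```

View pics/a9.png

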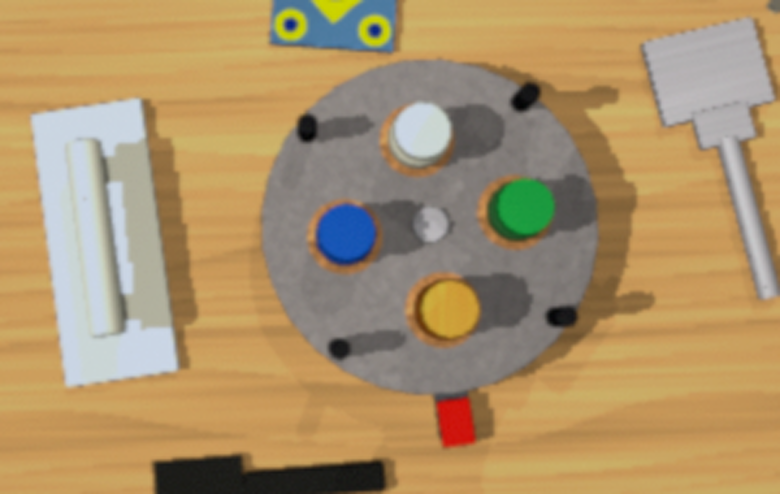

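View pics/s9.png

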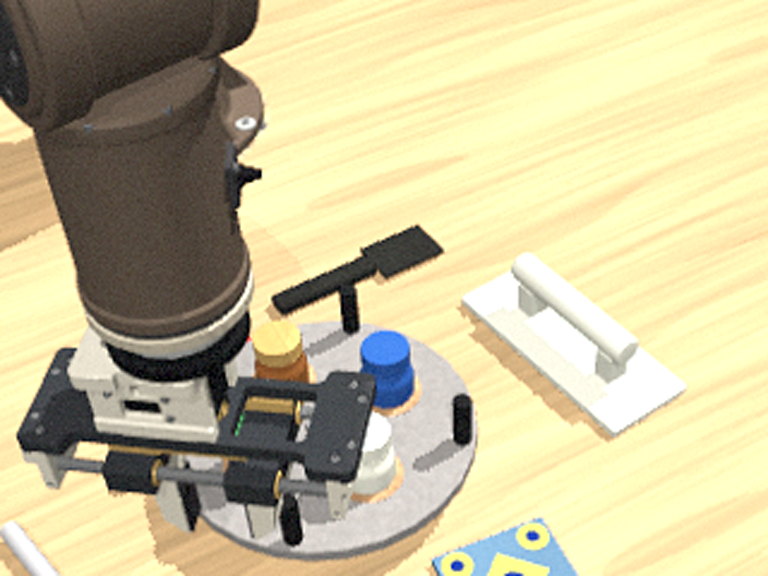

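```bash
python3 - <<'E'
import fit
fit.INIT=186
fit.run("pics/raw_a9.png",[((307,124),-135),((339,348),-45),((564,315),45),((530,92),135)],[((450,309),0),((526,208),90),((423,129),180),((346,232),270)])
E
```

```text
ptr px [385.02991453 332.00854701] 234
C [ 0.557  -0.0567] amber 186.38040420694216 front 186.47986076142993 err(front-amber) 0.09945655448777302
[[-0.2, -0.3], [-0.2, 0.3], [0.9, 0.7], [0.1, 0.0], [-0.2, -0.1], [-0.1, -0.7], [-0.2, 0.3], [0.1, -0.3], [-0.0, -0.0]]
```

Amber now sits about 0.1° off the pointer line, the jars stand on their spots, and the arm is clear of everything, so I'm handing in.

```bash
python3 - <<'E'
from cell import arm
print(arm.sign_off())
E
```

```text
the job is handed in; nothing more can be done
None
```

The amber jar now stands at the front. The last top picture puts it about 0.1° off the pointer line: jar at 186.4°, pointer at 186.5°.

- **How it was done:** I put the half-open fingers around the post nearest the pointer and pushed the deck about 148° counter-clockwise, seen from above. I then backed the finger off the post and lifted straight up, clear of the carousel.
- **Last checks:** After the lift, the top view showed all four jars standing on their cork spots. In it the float and bolster were where they started, as were the parts of the tile and scraper inside the frame. The robot was touching nothing, with its fingertips at 0.217 m and the measured force about zero. The clock was about 15.7 s of the 58 s allowed.
- **Disagreements:** The two cameras placed the turning axis about 4–5 mm apart, within a few millimetres of calibration error. The final angle comes from the top camera alone, where each point fitted to about a pixel. In the last scene-camera picture the gripper hid part of the carousel, so it gave no second check of the angle.

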